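# Close the red gift canister over its tin

## Task

Close the red gift canister on the packing stand: lower the red lid over the brass tin and the canister's neck with the lid's wooden bar turned about 60 degrees or more away from the line of the two white marks, so that it goes all the way down, then twist the lid until the bar is in line with the white marks, and let go. The tin stays standing inside; leave the green lid where it is.

Things in the scene. Friction and masses are not known exactly. Their poses are not given: they have to be found in the camera images.
- red_lid_bar (a point): Centre of the wooden bar (60 long, 14 thick, 30 mm tall; x along it, z up) on the red lid, loose, open side down on the counter, 170 g. Lid: hollow cap 106 across, 56 mm tall, inside 100 across, 52 deep. This point is 71 mm above the lid's lower edge, 15 above its flat top. Inside the lower edge, under each bar end, a tab 20 wide, 6 tall, reaches in to 37 mm from the axis.
- shoulder (a point): Centre of the shoulder (52 mm above counter, z up) of the red lower canister, 110 across, fixed on a round dark stand 152 across. A silver neck 54 across rises 24 mm from it with lugs at +x and -x, 20 wide, out to 41 mm from the axis, 9 to 24 mm up; white marks lie in line with them. Bar 50 to 90 deg off the marks: lid drops onto shoulder (bar centre 71 mm above it), then turns freely both ways.
- tin_mid (a point): Centre, half-way up, of the loose brass tin already standing in the canister: 38 mm across, 75 mm tall with a domed top, about 90 g, z up. Its top is about 40 mm above the shoulder; it has about 4 mm of play in the neck.
- green_lid_bar (a point): Centre of the wooden bar of the green lid, a bystander of the same shape and size as the red lid, standing on the counter. The two lids may have swapped sides. Leave it alone.
Not all that is in view belongs to the job. What is meant by the part that bears shoulder is not purple, and is the smaller of those in its own colour.

How it is judged:
By the outcome, as a careful person would: the job done as asked, in the order asked, and still so for the second after the job is handed in, with the robot touching nothing.
It also fails if it takes over 38 s, if anything falls off the work surface, if the arm or the gripper's body presses on something with over 40 N, if the wrist force passes 120 N, or if a joint passes its speed limit or range.

## Robot

A 6-joint arm with a two-finger parallel gripper is mounted at the origin on the work surface. World frame = base frame: x ahead of the robot, y to its left, z up, the work surface at z = 0. Lengths are in m, angles in degrees, forces in N, time in s.
With the tool pointing down it reaches from about 0.25 to 0.725 m from the base axis. Payload 9.7 kg.
Tool frame: the origin (TCP) lies on the centre line of the jaws, within the pads' length; the fingertips stand 22 mm ahead of it and the grasp point (between the pads) lies 3 mm ahead of it; z points along the fingers, y is the direction in which the jaws open and shut (so a half turn about z gives the same grasp; the last joint's range is limited). The gripper opens to 85 mm and grips with 20 to 120 N. Pads are 22 mm wide; open, the fingers measure 114 mm over their backs; the gripper's body (76 mm by 85 mm) begins 54 mm behind the grasp point. The pads swing forward as they close: fully open they stand 13 mm farther back than shut.
Start: joints at [65.432, 4.979, 10.078, 95.1, 0, 90], TCP at [0.229, 0.5, 0.253] pointing down, gripper open.
Joint ranges: [-179.16, 179.16], [-48.56, 103.87], [-65.8, 70.77], [-126.05, 130.52], [-82.76, 87.17], [-180, 180]. Speed limits (degrees/s): [127.2, 127.2, 147.25, 180, 180, 180].

## Interface

Orientations are given as [roll, pitch, yaw] about the fixed x, y, z axes, in that order (R = Rz(yaw) Ry(pitch) Rx(roll)).
In Python, from workcell import monitor, eyes, job gives the robot as it stands. The module is installed in compiled form; this text tells all that it offers.
- The arm moves only by the tool drive_tool, never from a script. Its argument "plan" is a list of rows, each a list of 3 entries, a list of its own where there are three numbers: the opening, from 0 (shut) to 1 (fully open), then the shift along the world's x, y, z in m, then the turn about the world's z in degrees. In form: [[gripper, [x, y, z], yaw], ...]. A call has 1 to 10 rows; each row shifts and turns the commanded pose from where the row before left it; what a row does not reach is not made up. A row lasts 1/8 s, in which the tool goes at most 62.5 mm and 10.7 degrees, less where a joint would pass 70% of its speed; a pose out of reach is approached as far as the arm can. A call is refused whole if a number of a shift passes 0.0625 or a number of a turn 10.7, either way. A call with a gripper value outside its range is refused whole. The fingers move at their own pace and stop on an object; "grip_force" is the grip in N (left out, the last holds). Time passes only in rows, so rows that do not move let the fingers close. It gives the time, the measured TCP pose, the force and the opening at its end, in the units of the state.
- monitor.get_obs(): the state, without advancing time (a new reading comes with each control period).
- eyes.camera(name): name is "side" or "top" or "wrist"; returns (picture, depth): 400x640x3 uint8, red, green, blue; 400x640 float32, m along the optical axis (not along the pixel's ray), 0 where there is no reading.
- eyes.camera_params(name): a dict with "fx", "fy", "cx", "cy" (pixels), "extrinsics" (4x4, takes a point from world to camera coordinates); the wrist camera has in their place "mount" (4x4, takes a point from camera to tool coordinates, whose origin is the TCP and whose axes are the flange's). Camera axes: x right, y down, z forward; pixel columns grow to the right and rows downward; lengths in m; the calibration is good to about 2 mm. A picture is of the moment at which its call begins: read the wrist's pose just before it. camera_params takes no time and is no camera call.
- job.job_done(): hands the job in, once; it reports no verdict.
The state is a dict: "time": time; "q": joint angles; "qd": joint speeds; "joint_efforts": joint torques, N m; "ee_pos": TCP position; "tcp_rot": TCP orientation; "wrist_force": force on the tool from outside, world axes, zero at the start; "torque": the same for the moment, N m; "opening": finger opening in m.
Only numpy, scipy, OpenCV 4.12 (cv2) and the standard library are available. Lean on these libraries where they do the work, as an engineer would, in place of code of your own. Each camera call takes 0.05 s, during which the arm holds its last target.

## Working session

There is one attempt and no reset: what is moved stays moved. The work goes in short steps, Python scripts to look and compute and a tool call to move; the robot and the scene stay as the last step left them, time stands still between calls to the robot, and variables do not carry over. Pictures are saved under pics/ and viewed, and the job is handed in when it is done.

Besides the shell and the picture viewer there is one more tool, called as name([rows], argument=value, ...), one row to a line, values as JSON. drive_tool: Moves the arm, as the interface text tells. Its arguments: {"type":"object","properties":{"plan":{"type":"array","items":{"type":"array"}},"grip_force":{"type":"number"}},"required":["plan"]}

```bash
mkdir -p pics; python3 - <<'E'
from workcell import monitor, eyes, job
import cv2, numpy as np
print(monitor.get_obs())
for n in ("side","top"):
    p,d=eyes.camera(n); np.savez(f"pics/{n}0.npz",p=p,d=d); cv2.imwrite(f"pics/{n}0.png",p[:,:,::-1])
    c=eyes.camera_params(n); print(n,c)
print(eyes.camera_params("wrist"))
E
```

```text
{'time': 0.0, 'q': array([ 6.54313082e+01,  5.01219124e+00,  1.00339974e+01,  9.50967288e+01,
       -3.16530272e-05,  8.99987205e+01]), 'qd': array([-0.01191167,  0.06693459,  0.01444705, -0.01156795,  0.05079308,
       -0.02735839]), 'joint_efforts': array([ 1.35400926e-03, -5.20389855e+01,  4.64802897e+01,  1.63080404e-02,
        1.20186887e-04, -2.44493680e-05]), 'ee_pos': array([0.22860607, 0.50004033, 0.25256846]), 'tcp_rot': array([-1.79925077e+02,  2.99798075e-05,  1.55432588e+02]), 'wrist_force': array([0.55807853, 0.2855634 , 0.0834825 ]), 'torque': array([ 0.03176219, -0.02514117, -0.03346465]), 'opening': 0.08553068848559797}
side {'fx': 513.9682765490603, 'fy': 513.9682765490603, 'cx': 329.42864469902355, 'cy': 193.09468890776853, 'extrinsics': array([[ 0.72492281, -0.68866787,  0.01494916, -0.31023367],
       [-0.50027584, -0.54128321, -0.67582288,  0.25380653],
       [ 0.47350924,  0.48244072, -0.73691244,  0.98001282],
       [ 0.        ,  0.        ,  0.        ,  1.        ]])}
top {'fx': 435.7080707804036, 'fy': 435.7080707804036, 'cx': 323.02209090679116, 'cy': 205.66110246474108, 'extrinsics': array([[-0.00848436, -0.99938093,  0.03414355, -0.01801795],
       [-0.99321925,  0.00446312, -0.11617055,  0.44286367],
       [ 0.11594624, -0.03489766, -0.99264224,  0.83842672],
       [ 0.        ,  0.        ,  0.        ,  1.        ]])}
{'fx': 319.0220230637778, 'fy': 319.0220230637778, 'cx': 320.49289730868037, 'cy': 196.03836521299402, 'mount': array([[-2.06655668e-04, -9.63803082e-01, -2.66615035e-01,
         6.74749734e-02],
       [ 9.99999452e-01,  7.43359463e-05, -1.04382999e-03,
        -4.02317178e-04],
       [ 1.02586564e-03, -2.66615105e-01,  9.63802539e-01,
        -1.20524577e-01],
       [ 0.00000000e+00,  0.00000000e+00,  0.00000000e+00,
         1.00000000e+00]])}
```

View pics/side0.png

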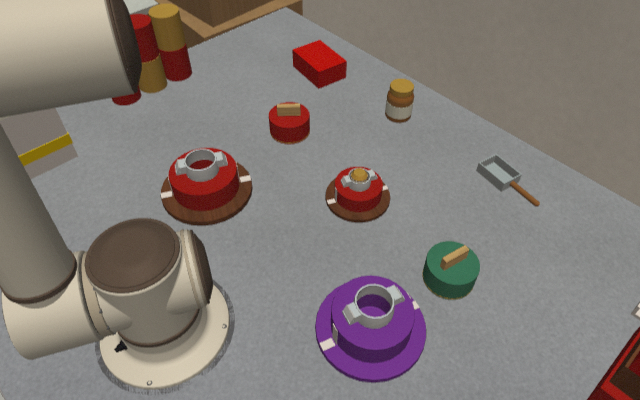

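View pics/top0.png

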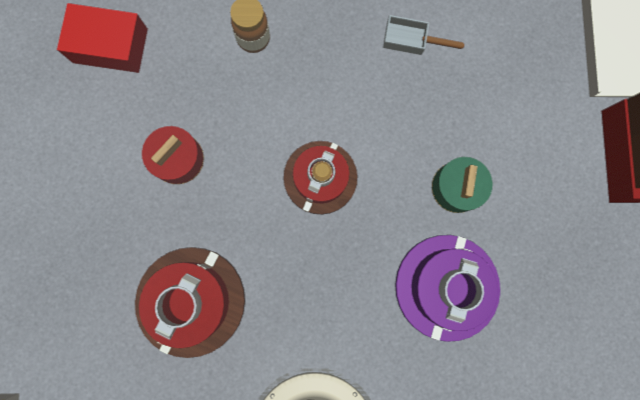

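The red canisters in the top view are a small one at (321,177) holding the tin and a large empty one at (180,305). There is also a purple one at (448,288). The small red one fits "not purple, the smaller in its own colour". The red lid is at (172,154) and the green lid at (463,184). I'll confirm with enlarged crops and measure.

```bash
cat > h.py <<'E'
import numpy as np, cv2
from workcell import monitor, eyes, job
def cloud(n,d):
    c=eyes.camera_params(n); v,u=np.mgrid[:400,:640]
    X=np.stack([(u-c['cx'])/c['fx']*d,(v-c['cy'])/c['fy']*d,d],-1)
    E=c['extrinsics']; return (X-E[:3,3])@E[:3,:3]
def ray(n,u,v):
    c=eyes.camera_params(n);E=c['extrinsics']
    d=E[:3,:3].T@np.array([(u-c['cx'])/c['fx'],(v-c['cy'])/c['fy'],1]); return -E[:3,:3].T@E[:3,3], d/np.linalg.norm(d)
def plane(n,u,v,z):
    o,d=ray(n,u,v); return o+d*(z-o[2])/d[2]
def cross(o1,d1,o2,d2):
    A=np.stack([d1,-d2],1); t=np.linalg.lstsq(A,o2-o1,rcond=None)[0]
    a=o1+t[0]*d1;b=o2+t[1]*d2; return (a+b)/2,np.linalg.norm(a-b)
def proj(n,P):
    c=eyes.camera_params(n);E=c['extrinsics'];q=E[:3,:3]@P+E[:3,3]; return c['fx']*q[0]/q[2]+c['cx'],c['fy']*q[1]/q[2]+c['cy']
E
python3 - <<'E'
from h import *
S=np.load('pics/side0.npz');T=np.load('pics/top0.npz')
def up(p,c): 
    u,v,w,h=c; return cv2.resize(p[v:v+h,u:u+w,::-1],(400,300),interpolation=cv2.INTER_CUBIC)
im=np.vstack([np.hstack([up(T['p'],(280,137,80,60+20)),up(T['p'],(132,119,80,80))]),np.hstack([up(S['p'],(318,155,80,70)),up(S['p'],(250,90,80,60))])])
cv2.imwrite('pics/crop0.png',im)
for n,D,bl,bc in (('top',T,(140,120,70,70),(280,137,80,80)),('side',S,(262,95,55,50),(320,160,75,62))):
    W=cloud(n,D['d']); hsv=cv2.cvtColor(D['p'],cv2.COLOR_RGB2HSV)
    for nm,(u,v,w,h) in (('lid',bl),('can',bc)):
        H=hsv[v:v+h,u:u+w].astype(int); P=W[v:v+h,u:u+w]; 
        red=((H[...,0]<8)|(H[...,0]>172))&(H[...,1]>150)&(H[...,2]>50)
        wood=(H[...,0]>9)&(H[...,0]<28)&(H[...,1]>50)&(H[...,2]>110)
        sil=(H[...,1]<60)&(H[...,2]>110)
        for k,m in (('red',red),('wood',wood),('silwhite',sil)):
            q=P[m]; 
            if len(q)<5: continue
            print(n,nm,k,m.sum(),'z pct',np.percentile(q[:,2],[5,25,50,75,95]).round(4),'mean',q.mean(0).round(4))
            vv,uu=np.nonzero(m); print('   px centroid',uu.mean()+u,vv.mean()+v)
E
```

```text
top lid red 1733 z pct [0.0536 0.055  0.056  0.0569 0.0584] mean [0.5409 0.2714 0.0593]
   px centroid 170.28390075014426 153.3716099249856
top lid wood 258 z pct [0.0557 0.0845 0.0858 0.0868 0.0882] mean [0.5421 0.2724 0.0878]
   px centroid 164.8294573643411 149.0658914728682
top lid silwhite 2148 z pct [-0.0025 -0.0011 -0.      0.001   0.0029] mean [0.5527 0.2742 0.0045]
   px centroid 177.49208566108007 154.1792364990689
top can red 1465 z pct [0.0498 0.051  0.052  0.053  0.0544] mean [ 0.5005 -0.0161  0.056 ]
   px centroid 320.75631399317405 174.22525597269623
top can wood 344 z pct [0.0697 0.0823 0.0874 0.0899 0.0919] mean [ 0.5008 -0.0166  0.0857]
   px centroid 321.52906976744185 171.00290697674419
top can silwhite 2654 z pct [-0.0024 -0.0007  0.0005  0.0026  0.0754] mean [ 0.5072 -0.0132  0.015 ]
   px centroid 318.72343632253205 174.939713639789
side lid red 1056 z pct [0.013  0.0321 0.0527 0.0555 0.0579] mean [0.5183 0.2456 0.0501]
   px centroid 288.9886363636364 125.33806818181819
side lid wood 287 z pct [0.0532 0.0659 0.0755 0.0841 0.0868] mean [0.537  0.2679 0.0745]
   px centroid 288.42857142857144 110.51567944250871
side lid silwhite 1266 z pct [-0.004  -0.0021 -0.0008  0.0005  0.0024] mean [0.5813 0.3225 0.002 ]
   px centroid 288.9194312796209 116.09004739336493
side can red 1149 z pct [0.0175 0.0359 0.0498 0.0517 0.0537] mean [ 0.4783 -0.04    0.0485]
   px centroid 358.3228894691036 194.70931244560487
side can wood 208 z pct [0.0119 0.0797 0.0851 0.0885 0.0916] mean [ 0.4944 -0.0224  0.0818]
   px centroid 358.55288461538464 176.54326923076923
side can silwhite 2217 z pct [-0.0034 -0.0015 -0.0001  0.0018  0.0739] mean [0.5259 0.0099 0.0144]
   px centroid 356.4573748308525 183.4830852503383
```

View pics/crop0.png

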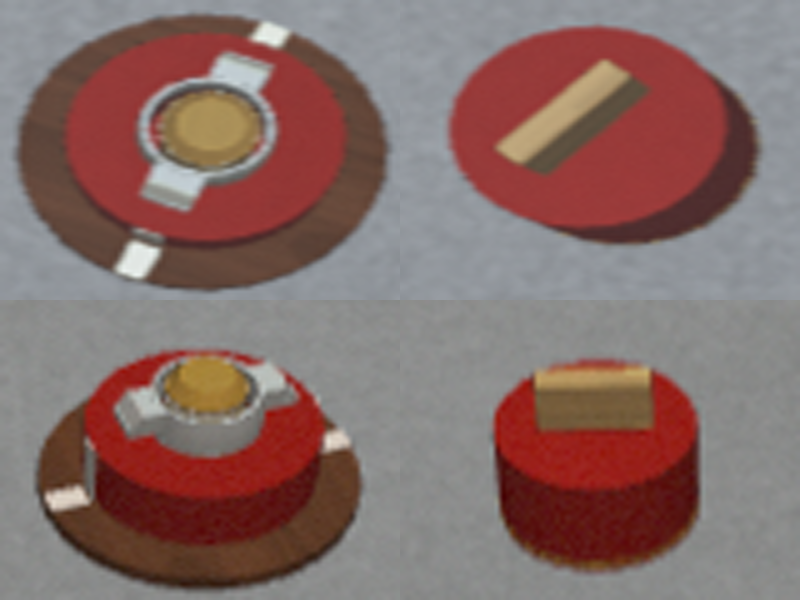

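The crop confirms the target: the small red canister holds the tin at (321,172) and has lugs and marks on one line. The red lid with its bar is at (165,149) top. Next I'll get precise positions.

```bash
cat > m.py <<'E'
from h import *
def fitc(x,y):
    A=np.c_[2*x,2*y,np.ones(len(x))]; s=np.linalg.lstsq(A,x*x+y*y,rcond=None)[0]; return s[0],s[1],np.sqrt(s[2]+s[0]**2+s[1]**2)
S=np.load('pics/side0.npz');T=np.load('pics/top0.npz')
def sel(D,n,box,f):
    hsv=cv2.cvtColor(D['p'],cv2.COLOR_RGB2HSV).astype(int); u,v,w,h=box
    m=np.zeros((400,640),bool); m[v:v+h,u:u+w]=True
    return m&f(hsv[...,0],hsv[...,1],hsv[...,2])
red=lambda H,s,v:((H<8)|(H>172))&(s>150)
wood=lambda H,s,v:(H>9)&(H<28)&(s>50)&(v>110)
sil=lambda H,s,v:(s<60)&(v>100)
def disc(n,D,box,z,nm):
    W=cloud(n,D['d']); m=sel(D,n,box,lambda H,s,v:red(H,s,v)|wood(H,s,v)|sil(H,s,v))&(W[...,2]>z-.006)&(W[...,2]<z+.05)&sel(D,n,box,lambda H,s,v:v>0)
    m=(sel(D,n,box,red)&(abs(W[...,2]-z)<.006)).astype(np.uint8)
    c=max(cv2.findContours(m,cv2.RETR_EXTERNAL,cv2.CHAIN_APPROX_NONE)[0],key=cv2.contourArea)
    c=cv2.convexHull(c)[:,0]
    # dense hull
    mm=np.zeros((400,640),np.uint8);cv2.fillPoly(mm,[c],1)
    c=cv2.findContours(mm,cv2.RETR_EXTERNAL,cv2.CHAIN_APPROX_NONE)[0][0][:,0]
    P=np.array([plane(n,a,b,z) for a,b in c]); print(nm,n,'circle',np.round(fitc(P[:,0],P[:,1]),4))
disc('top',T,(135,115,75,75),.056,'lid'); disc('side',S,(262,92,55,55),.056,'lid')
disc('top',T,(280,137,80,80),.052,'can'); disc('side',S,(320,155,75,62),.052,'can')
for n,D,box in (('top',T,(140,120,70,60)),('side',S,(262,95,55,50))):
    W=cloud(n,D['d']); m=sel(D,n,box,wood)&(W[...,2]>.082)
    vv,uu=np.nonzero(m); P=np.array([plane(n,a,b,.086) for a,b in zip(uu,vv)])[:,:2].astype(np.float32)
    r=cv2.minAreaRect(P*1000); b=cv2.boxPoints(r); e=max((b[1]-b[0],b[2]-b[1]),key=np.linalg.norm)
    print('bar top',n,P.mean(0).round(4),np.round(r[0],1),np.round(r[1],1),'ang',np.degrees(np.arctan2(e[1],e[0]))%180, len(P), (uu.mean(),vv.mean()))
    bc=(uu.mean(),vv.mean())
    if n=='top': b0=bc
print('cross bar top',cross(*ray('top',*b0),*ray('side',*bc)))
for n,D,box in (('top',T,(280,137,80,80)),('side',S,(320,155,75,62))):
    W=cloud(n,D['d']); m=sel(D,n,box,sil)&(abs(W[...,2]-.076)<.006)
    vv,uu=np.nonzero(m); P=np.array([plane(n,a,b,.076) for a,b in zip(uu,vv)])[:,:2]
    C=P.mean(0); w,V=np.linalg.eigh(np.cov((P-C).T)); t=(P-C)@V[:,1]
    print('neck top',n,C.round(4),'ang',np.degrees(np.arctan2(V[1,1],V[0,1]))%180,t.min(),t.max(), 'mid',(C+V[:,1]*(t.min()+t.max())/2).round(4))
    m=sel(D,n,box,lambda H,s,v:(s<45)&(v>185))&(abs(W[...,2])<.03)
    k,l,st,ce=cv2.connectedComponentsWithStats(m.astype(np.uint8))
    for i in range(1,k):
        if st[i,4]>8: print(' mark',ce[i],st[i,4],W[l==i].mean(0).round(4))
    m=sel(D,n,box,wood)&(W[...,2]>.083); vv,uu=np.nonzero(m); print('tin',uu.mean(),vv.mean(),W[m].mean(0),np.percentile(W[m][:,2],98))
    bc=(uu.mean(),vv.mean())
    if n=='top': b0=bc
print('cross tin',cross(*ray('top',*b0),*ray('side',*bc)))
E
python3 m.py
```

```text
lid top circle [0.5434 0.2743 0.0506]
lid side circle [0.5367 0.2677 0.0512]
can top circle [ 0.5037 -0.0163  0.0533]
can side circle [ 0.4977 -0.02    0.0541]
bar top top [0.5435 0.274 ] [543.7 273.8] [13.4 59.4] ang 137.03879 231 (np.float64(164.42857142857142), np.float64(148.54112554112555))
bar top side [0.5392 0.2722] [530.8 262.5] [40.2 56.2] ang 137.5797 96 (np.float64(287.8125), np.float64(105.78125))
cross bar top (array([0.54386382, 0.2763163 , 0.08123359]), np.float64(0.0021952832502043873))
neck top top [ 0.5016 -0.0161] ang 156.85197963054324 -0.039509398158681173 0.03759129327611248 mid [ 0.5025 -0.0165]
 mark [333.92 145.28] 25 [ 0.5688 -0.0448  0.0129]
 mark [307.08333333 205.95833333] 48 [0.4438 0.0107 0.0134]
tin 322.0642570281124 170.23293172690762 [ 0.50104778 -0.01743978  0.09167464] 0.09297500641162486
neck top side [ 0.4938 -0.0226] ang 154.42048981241118 -0.03993282826297799 0.03696585987253254 mid [ 0.4952 -0.0232]
 mark [384.8 187.4] 15 [ 0.5667 -0.0443  0.0116]
 mark [330.58333333 201.04166667] 24 [0.4417 0.0109 0.0128]
tin 359.09016393442624 173.59016393442624 [ 0.49253767 -0.0249968   0.09457496] 0.09248700914599252
cross tin (array([ 0.50238301, -0.01723099,  0.08217318]), np.float64(0.001496109655732941))
```

Measured so far:
- **Red lid:** bar at about (0.5435, 0.274), angle 137°, bar top 0.086.
- **Canister:** axis at about (0.503, −0.017), marks at about 156.3°.

The side view disagrees by about 6 mm, so I'll move over the lid and refine with the wrist camera.

drive_tool([
  [1,[0.031,-0.022,0],-1.84],
  [1,[0.031,-0.022,0],-1.84],
  [1,[0.031,-0.022,0],-1.84],
  [1,[0.031,-0.022,0],-1.84],
  [1,[0.031,-0.022,0],-1.84],
  [1,[0.031,-0.022,0],-1.84],
  [1,[0.031,-0.022,0],-1.84],
  [1,[0.031,-0.022,0],-1.84],
  [1,[0.031,-0.022,0],-1.84],
  [1,[0.031,-0.022,0],-1.84],
], grip_force=40)

```text
time: 1.35
ee_pos: [0.5395, 0.2793, 0.2529]
tcp_rot: [-180.0, -0.0, 137.0]
wrist_force: [0.6, 0.5, 0.3]
opening: 0.0857
```

drive_tool([
  [1,[0,0,0],0],
  [1,[0,0,0],0],
])

```text
time: 1.6
ee_pos: [0.5384, 0.2803, 0.2529]
tcp_rot: [-180.0, -0.0, 137.0]
wrist_force: [0.5, -0.4, 0.3]
opening: 0.0857
```

```bash
cat > w.py <<'E'
from h import *
from scipy.spatial.transform import Rotation as Ro
import sys
def wpose():
    s=monitor.get_obs(); R=Ro.from_euler('xyz',s['tcp_rot'],degrees=True).as_matrix()
    M=np.eye(4);M[:3,:3]=R;M[:3,3]=s['ee_pos']; return s,M@eyes.camera_params('wrist')['mount']
def shot(tag):
    s,M=wpose(); p,d=eyes.camera('wrist'); np.savez(f'pics/{tag}.npz',p=p,d=d,M=M); cv2.imwrite(f'pics/{tag}.png',p[:,:,::-1])
    print('t',s['time'],'tcp',s['ee_pos'].round(4),'rot',s['tcp_rot'].round(2),'q',s['q'].round(1),'F',s['wrist_force'].round(2),'op',round(s['opening'],4)); return p,d,M
c=eyes.camera_params('wrist')
def wcloud(d,M):
    v,u=np.mgrid[:400,:640]; X=np.stack([(u-c['cx'])/c['fx']*d,(v-c['cy'])/c['fy']*d,d],-1); return X@M[:3,:3].T+M[:3,3]
def wplane(uv,z,M):
    uv=np.atleast_2d(uv).astype(float); r=np.c_[(uv[:,0]-c['cx'])/c['fx'],(uv[:,1]-c['cy'])/c['fy'],np.ones(len(uv))]@M[:3,:3].T
    return M[:3,3]+r*((z-M[2,3])/r[:,2])[:,None]
def hsv(p): return [x.astype(int) for x in cv2.split(cv2.cvtColor(p,cv2.COLOR_RGB2HSV))]
def fitc(P):
    x,y=P[:,0],P[:,1];A=np.c_[2*x,2*y,np.ones(len(x))]; s=np.linalg.lstsq(A,x*x+y*y,rcond=None)[0]; return np.round([s[0],s[1],np.sqrt(s[2]+s[0]**2+s[1]**2)],4)
def big(m):
    k,l,st,ce=cv2.connectedComponentsWithStats(m.astype(np.uint8)); i=1+np.argmax(st[1:,4]); return l==i
def rect(m,z,M):
    v,u=np.nonzero(m); P=wplane(np.c_[u,v],z,M)[:,:2]
    r=cv2.minAreaRect((P*1000).astype(np.float32)); b=cv2.boxPoints(r); e=max((b[1]-b[0],b[2]-b[1]),key=np.linalg.norm)
    return P.mean(0).round(4),np.round(r[0],1),np.round(r[1],1),np.degrees(np.arctan2(e[1],e[0]))%180,(u.mean(),v.mean())
E
python3 - <<'E'
from w import *
p,d,M=shot('w1'); W=wcloud(d,M); H,s,v=hsv(p); z=W[...,2]
red=((H<8)|(H>172))&(s>150); wood=(H>9)&(H<28)&(s>50)&(v>110)
near=np.hypot(W[...,0]-.5435,W[...,1]-.274)<.09
m=big(wood&near&(z>.08)); print('bartop z',np.median(z[m]),rect(m,np.median(z[m]),M))
m=red&near&(abs(z-.056)<.006); print('lid top z',np.median(z[m]))
c_=cv2.convexHull(max(cv2.findContours(m.astype(np.uint8),0,1)[0],key=cv2.contourArea))[:,0]
print('circle',fitc(wplane(c_,.056,M)))
E
```

```text
t 1.6 tcp [0.5384 0.2803 0.2529] rot [-1.7996e+02 -3.0000e-02  1.3703e+02] q [27.5 13.1 19.2 96.2  0.  70.5] F [ 0.52 -0.35  0.29] op 0.0857
bartop z 0.08593319006245784 (array([0.5433, 0.2752]), array([543.8, 274.8]), array([13.5, 58.9]), np.float32(139.11996), (np.float64(320.93099547511315), np.float64(190.42194570135746)))
lid top z 0.05606393618996469
circle [0.5437 0.2747 0.052 ]
```

View pics/w1.png

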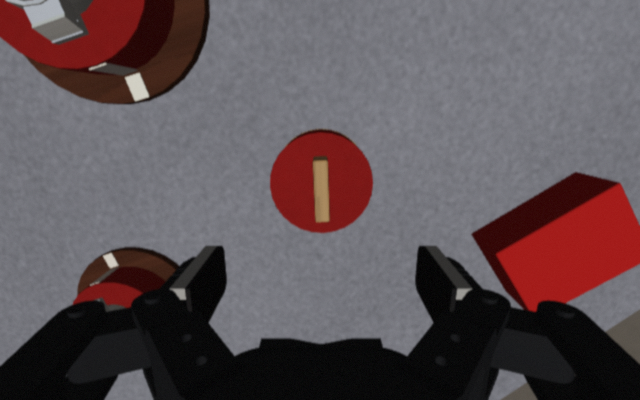

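The wrist view shows the bar at (321,190) centred at (0.5437, 0.2748), angle 139°, which agrees with the top view. I'll align above it partway down and take a second view.

drive_tool([
  [1,[0.0026,-0.0028,-0.02],1],
  [1,[0.0026,-0.0027,-0.03],1],
  [1,[0,0,-0.03],0],
  [1,[0,0,-0.01],0],
  [1,[0,0,0],0],
])

```text
time: 2.28
ee_pos: [0.5433, 0.2751, 0.1634]
tcp_rot: [-180.0, -0.0, 139.1]
wrist_force: [0.3, -0.5, 0.4]
opening: 0.0854
```

```bash
python3 - <<'E'
from w import *
p,d,M=shot('w2'); W=wcloud(d,M); H,s,v=hsv(p); z=W[...,2]
wood=(H>9)&(H<28)&(s>50)&(v>110)
near=np.hypot(W[...,0]-.5437,W[...,1]-.2748)<.07
m=big(wood&near&(z>.08)); r=rect(m,.086,M);print('bartop z',np.median(z[m]),r)
D1=np.load('pics/w1.npz')['M']
def ry(uv,M): q=M[:3,:3]@np.array([(uv[0]-c['cx'])/c['fx'],(uv[1]-c['cy'])/c['fy'],1]); return M[:3,3],q/np.linalg.norm(q)
print(cross(*ry((320.93,190.42),D1),*ry(r[4],M)))
print('top+w2',cross(*ray('top',164.43,148.54),*ry(r[4],M)))
E
```

```text
t 2.275 tcp [0.5433 0.2751 0.1634] rot [-1.7998e+02 -1.0000e-02  1.3908e+02] q [26.9 12.2  8.3 86.1  0.  67.8] F [ 0.32 -0.5   0.36] op 0.0854
bartop z 0.08587644359062332 (array([0.5433, 0.2753]), array([544. , 274.8]), array([12.9, 58.1]), np.float32(138.76909), (np.float64(321.55490311215505), np.float64(213.81327069876687)))
(array([0.54338864, 0.27513225, 0.08433359]), np.float64(5.106986329215523e-05))
top+w2 (array([0.54393359, 0.27491311, 0.0832907 ]), np.float64(0.0005116273127777691))
```

View pics/w2.png

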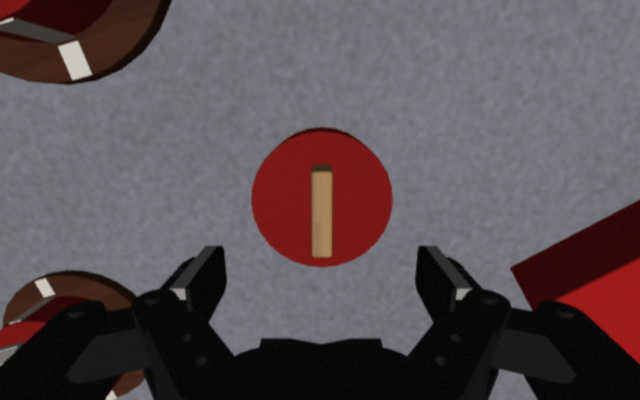

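```bash
python3 - <<'E'
from w import *
f=np.load('pics/w2.npz'); d=f['d']; m=eyes.camera_params('wrist')['mount']
v,u=np.mgrid[:400,:640]; X=np.stack([(u-c['cx'])/c['fx']*d,(v-c['cy'])/c['fy']*d,d],-1)@m[:3,:3].T+m[:3,3]
r=X[235:330,130:240].reshape(-1,3); ok=(d[235:330,130:240].ravel()>0)&(r[:,2]<.06)
print(np.percentile(r[ok],[0,1,50,99,100],axis=0).round(4))
r=X[235:330,400:510].reshape(-1,3); ok=(d[235:330,400:510].ravel()>0)&(r[:,2]<.06)
print(np.percentile(r[ok],[0,1,50,99,100],axis=0).round(4))
E
```

```text
[[-0.012  -0.0606 -0.0575]
 [-0.0101 -0.0565 -0.0559]
 [ 0.0106 -0.0436 -0.028 ]
 [ 0.0172 -0.0287  0.0069]
 [ 0.0181 -0.0263  0.0094]]
[[-0.012   0.0252 -0.0572]
 [-0.0101  0.0276 -0.0558]
 [ 0.0106  0.0426 -0.0278]
 [ 0.0172  0.0554  0.007 ]
 [ 0.0181  0.0571  0.0096]]
```

The open tips sit about 9 mm ahead of the TCP, so the 22 mm figure applies when shut. I'll descend to TCP 0.082, which puts the tips about 4 mm above the lid top, and close.

drive_tool([
  [1,[0.0004,-0.0002,-0.03],0],
  [1,[0,0,-0.03],0],
  [1,[0,0,-0.015],0],
  [1,[0,0,-0.006],0],
  [1,[0,0,0],0],
  [0,[0,0,0],0],
  [0,[0,0,0],0],
  [0,[0,0,0],0],
  [0,[0,0,0],0],
  [0,[0,0,0],0],
], grip_force=60)

```text
time: 3.58
ee_pos: [0.5444, 0.2745, 0.0825]
tcp_rot: [180.0, 0.0, 139.0]
wrist_force: [0.9, -0.0, 2.0]
opening: 0.0127
```

drive_tool([
  [0,[0,0,0],0],
  [0,[0,0,0],0],
  [0,[0,0,0],0],
])

```text
time: 3.95
ee_pos: [0.5444, 0.2746, 0.0825]
tcp_rot: [180.0, 0.0, 139.0]
wrist_force: [0.9, 0.9, 2.7]
opening: 0.0126
```

Gripped. I'll lift, then carry it to a spot beside the canister with yaw about 81° (bar 75° off the marks), where the wrist camera can see the canister past the lid.

drive_tool([
  [0,[0,0,0.01],0],
  [0,[0,0,0.03],0],
  [0,[0,0,0.04],0],
  [0,[0,0,0.04],0],
  [0,[0,0,0.03],0],
  [0,[0,0,0.02],0],
  [0,[0,0,0],0],
])

```text
time: 4.82
ee_pos: [0.5446, 0.2747, 0.2538]
tcp_rot: [179.9, 0.0, 139.0]
wrist_force: [0.1, 0.6, -2.8]
opening: 0.0129
```

drive_tool([
  [0,[0.0126,-0.0355,0],-5.8],
  [0,[0.0126,-0.0355,0],-5.8],
  [0,[0.0126,-0.0355,0],-5.8],
  [0,[0.0126,-0.0355,0],-5.8],
  [0,[0.0126,-0.0355,0],-5.8],
  [0,[0.0126,-0.0355,0],-5.8],
  [0,[0.0126,-0.0355,0],-5.8],
  [0,[0.0126,-0.0355,0],-5.8],
  [0,[0.0126,-0.0355,0],-5.8],
  [0,[0.0126,-0.0355,0],-5.8],
])

```text
time: 6.08
ee_pos: [0.6702, -0.0817, 0.2506]
tcp_rot: [-179.9, 0.0, 80.8]
wrist_force: [0.2, 0.6, -2.1]
opening: 0.013
```

drive_tool([
  [0,[0,0,0],0],
  [0,[0,0,0],0],
])

```text
time: 6.32
ee_pos: [0.6699, -0.0803, 0.2511]
tcp_rot: [-179.9, -0.0, 81.1]
wrist_force: [0.5, 1.3, -2.7]
opening: 0.0129
```

```bash
python3 - <<'E'
from w import *
p,d,M=shot('w3')
p,d=eyes.camera('side'); cv2.imwrite('pics/side3.png',p[:,:,::-1])
E
```

```text
t 6.325 tcp [ 0.6699 -0.0803  0.2511] rot [-1.7989e+02 -1.0000e-02  8.1070e+01] q [-6.8 23.6 32.2 98.7  0.  92.1] F [ 0.49  1.26 -2.67] op 0.0129
```

View pics/w3.png

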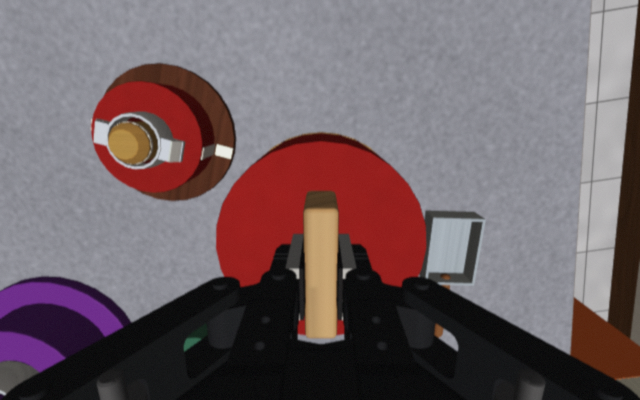

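View pics/side3.png

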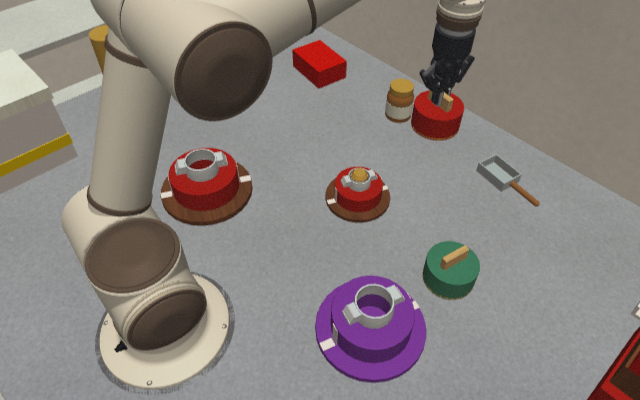

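The wrist view shows the lid held level with the bar vertical in the image at (320,250), and the canister at (150,135) with its lugs visible. I'll measure both.

```bash
cat > m3.py <<'E'
from w import *
import sys
f=np.load(f'pics/{sys.argv[1]}.npz'); p,d,M=f['p'],f['d'],f['M']; W=wcloud(d,M); H,s,v=hsv(p); z=W[...,2]
red=((H<8)|(H>172))&(s>150); near=np.hypot(W[...,0]-.503,W[...,1]+.017)<.09
m=red&near&(abs(z-.052)<.006)
print('shoulder z',np.median(z[m]))
ct=cv2.convexHull(max(cv2.findContours(m.astype(np.uint8),0,1)[0],key=cv2.contourArea))[:,0]; print('shoulder circle',fitc(wplane(ct,.052,M)))
m=near&(s<60)&(abs(z-.076)<.005); vv,uu=np.nonzero(m); print('necktop z',np.median(z[m]),m.sum())
P=wplane(np.c_[uu,vv],.076,M)[:,:2]; C=P.mean(0); w_,V=np.linalg.eigh(np.cov((P-C).T)); t=(P-C)@V[:,1]; n_=(P-C)@V[:,0]
print('neck ang',np.degrees(np.arctan2(V[1,1],V[0,1]))%180,'ext',t.min(),t.max(),n_.min(),n_.max(),'mid',C+V[:,1]*(t.min()+t.max())/2+V[:,0]*(n_.min()+n_.max())/2,'mean',C)
m=near&(s<60)&(v>120)&(abs(z-.013)<.012)&(np.hypot(W[...,0]-.503,W[...,1]+.017)>.05)
k,l,st,ce=cv2.connectedComponentsWithStats(m.astype(np.uint8))
for i in range(1,k):
    if st[i,4]>8: print(' mark',ce[i],st[i,4],W[l==i].mean(0).round(4))
tin=near&(H>9)&(H<28)&(s>90)&(z>.08)
if tin.sum()>5: print('tin',W[tin].mean(0),z[tin].max(),fitc(W[tin])if 0 else '')
# lid in hand
T=M@np.linalg.inv(eyes.camera_params('wrist')['mount']); X=(W-T[:3,3])@T[:3,:3]
m=red&(np.hypot(X[...,0],X[...,1])<.06)&(X[...,2]>.0)&(X[...,2]<.06)
A=np.c_[X[m][:,:2],np.ones(m.sum())]; pl=np.linalg.lstsq(A,X[m][:,2],rcond=None)[0]; print('lid top in tool: slopes deg',np.degrees(np.arctan(pl[:2])),'z0',pl[2])
u0=np.nonzero(m); ys,xs=u0; sel_=(np.c_[xs,ys])
ct=cv2.convexHull(sel_.astype(np.int32))[:,0]; ct=ct[ct[:,1]<275]
Q=wplane(ct,T[2,3]-pl[2],M); Q=(Q-T[:3,3])@T[:3,:3]; print('lid circle in tool',fitc(Q))
b=(H>9)&(H<28)&(s>50)&(v>110)&(np.abs(X[...,0])<.05)&(np.abs(X[...,1])<.015)&(abs(X[...,2]+.004)<.006)
if b.sum()>20:
  q=X[b]; print('bar top in tool x',np.percentile(q[:,0],[1,99]),'y',np.percentile(q[:,1],[1,99]),'z',np.median(q[:,2]))
E
python3 m3.py w3
```

```text
shoulder z 0.05213531817808664
shoulder circle [ 0.5061 -0.0171  0.0548]
necktop z 0.07546895654375019 1271
neck ang 156.14750525931782 ext -0.03613929389034244 0.03977105674367958 -0.023803097869991425 0.027413256387146877 mid [ 0.50721874 -0.01742502] mean [ 0.50960947 -0.01650842]
 mark [176.9  56.7] 10 [0.5353 0.062  0.0015]
 mark [239.44444444 125.11111111] 9 [ 0.5857 -0.0187  0.0015]
 mark [223.36585366 151.16097561] 205 [ 0.5645 -0.0437  0.013 ]
 mark [157.36363636 203.18181818] 11 [ 0.4666 -0.0937  0.0014]
tin [ 0.50740579 -0.01751518  0.08745175] 0.09287021080937563 
lid top in tool: slopes deg [ 2.04852496 -0.00406409] z0 0.026234407086917665
lid circle in tool [0.0019 0.     0.0519]
bar top in tool x [-0.02857629  0.02904855] y [-0.00660405  0.00646877] z -0.0033719783681299526
```

The shoulder centre from this oblique view is 2.4 mm from the top camera's value. I'll take a mirror view from the other side to cancel the bias.

drive_tool([
  [0,[-0.02,0,0],0],
  [0,[-0.04,0,0],0],
  [0,[-0.045,0,0],0],
  [0,[-0.045,0,0],0],
  [0,[-0.045,0,0],0],
  [0,[-0.045,0,0],0],
  [0,[-0.04,0,0],0],
  [0,[-0.03,0,0],0],
  [0,[-0.02,0,0],0],
  [0,[0,0,0],0],
])

```text
time: 7.68
ee_pos: [0.3395, -0.08, 0.2528]
tcp_rot: [179.9, 0.0, 81.1]
wrist_force: [0.8, -0.6, -1.8]
opening: 0.0132
```

drive_tool([
  [0,[0,0,0],0],
  [0,[0,0,0],0],
])

```text
time: 7.92
ee_pos: [0.3408, -0.0803, 0.2521]
tcp_rot: [-180.0, -0.0, 81.1]
wrist_force: [0.1, 0.2, -3.1]
opening: 0.0132
```

```bash
python3 -c "
from w import *
shot('w4')"; python3 m3.py w4
```

```text
t 7.925 tcp [ 0.3408 -0.0803  0.2521] rot [-179.98   -0.     81.07] q [-13.3 -22.1 -13.8  98.3   0.   85.7] F [ 0.11  0.17 -3.12] op 0.0132
shoulder z 0.051867275774634625
shoulder circle [ 0.5025 -0.0172  0.0546]
necktop z 0.07514106013309282 1502
neck ang 158.44096394076982 ext -0.03894412037245632 0.03632139153068588 -0.025483488156040793 0.02571986659948268 mid [ 0.50165745 -0.01692353] mean [ 0.50048126 -0.01633173]
 mark [404.1902834   69.87449393] 247 [0.444  0.0099 0.0128]
tin [ 0.49882405 -0.01770782  0.08722755] 0.09256086874956831 
lid top in tool: slopes deg [ 2.03210713e+00 -1.72720834e-03] z0 0.02614115827561391
lid circle in tool [ 0.002  -0.      0.0518]
bar top in tool x [-0.0285826   0.02904158] y [-0.00658638  0.00648242] z -0.0034582400100012386
```

View pics/w4.png

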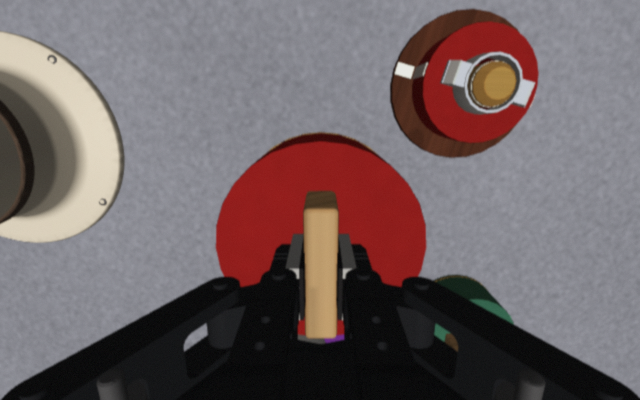

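Averaging the mirror views puts the axis at about (0.5043, −0.0172). The top view gave (0.5037, −0.0163). Marks are at 156.2°. I'll move over it, first checking the lid tilt against the counter plane.

drive_tool([
  [0,[0.01,0.004,0],0],
  [0,[0.023,0.009,0],0],
  [0,[0.033,0.012,0],0],
  [0,[0.033,0.013,0],0],
  [0,[0.032,0.012,0],0],
  [0,[0.022,0.009,0],0],
  [0,[0.01,0.004,0],0],
  [0,[0,0,0],0],
  [0,[0,0,0],0],
  [0,[0,0,0],0],
])

```text
time: 9.22
ee_pos: [0.5028, -0.0178, 0.2527]
tcp_rot: [180.0, -0.0, 81.0]
wrist_force: [-0.1, -0.1, -1.9]
opening: 0.0124
```

```bash
python3 - <<'E'
from w import *
f=np.load('pics/w4.npz'); W=wcloud(f['d'],f['M']); m=(abs(W[...,2])<.008)&(f['d']>0)
A=np.c_[W[m][:,:2],np.ones(m.sum())]; print('counter slopes deg',np.degrees(np.arctan(np.linalg.lstsq(A,W[m][:,2],rcond=None)[0][:2])))
s,M=wpose(); print(s['ee_pos'],s['tcp_rot'],s['wrist_force'])
E
```

```text
counter slopes deg [-0.05461532 -0.04353083]
[ 0.50282332 -0.01778679  0.25268635] [ 1.79963547e+02 -1.99368113e-03  8.10041298e+01] [-0.07371967 -0.08928571 -1.91912288]
```

The tilt in hand is real, 2° about the jaw axis, and it should level on the shoulder. I'll apply a small correction and lower most of the way.

drive_tool([
  [0,[0.0012,0.0008,-0.01],0],
  [0,[0,0,-0.02],0],
  [0,[0,0,-0.02],0],
  [0,[0,0,-0.02],0],
  [0,[0,0,-0.015],0],
  [0,[0,0,-0.01],0],
  [0,[0,0,-0.005],0],
  [0,[0,0,0],0],
])

```text
time: 10.22
ee_pos: [0.5045, -0.0167, 0.1524]
tcp_rot: [180.0, -0.0, 81.0]
wrist_force: [-0.9, 0.3, -1.7]
opening: 0.0132
```

```bash
python3 - <<'E'
from w import *
s,M=wpose(); print(s['time'],s['ee_pos'],s['tcp_rot'],s['wrist_force'],s['torque'])
p,d=eyes.camera('side'); cv2.imwrite('pics/side5.png',cv2.resize(p[130:250,280:440,::-1],(640,480)))
p,d=eyes.camera('top'); cv2.imwrite('pics/top5.png',cv2.resize(p[117:237,240:400,::-1],(640,480)))
E
```

```text
10.225 [ 0.50450846 -0.01669228  0.15236123] [ 1.79993456e+02 -3.24710950e-04  8.10329450e+01] [-0.92228633  0.2517268  -1.72629942] [-0.0037296  -0.00505301  0.07040403]
```

View pics/side5.png

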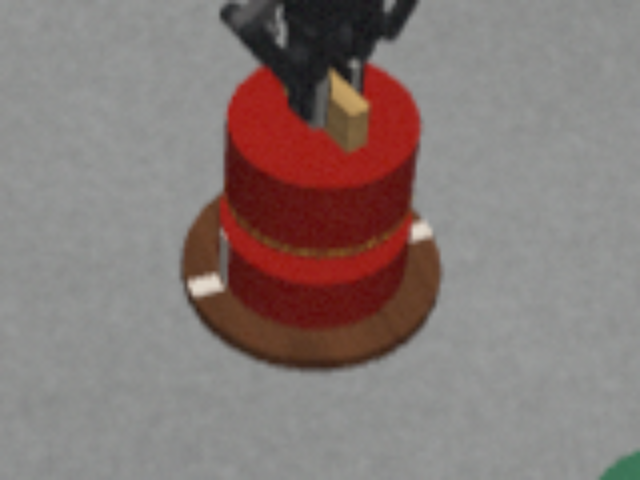

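View pics/top5.png

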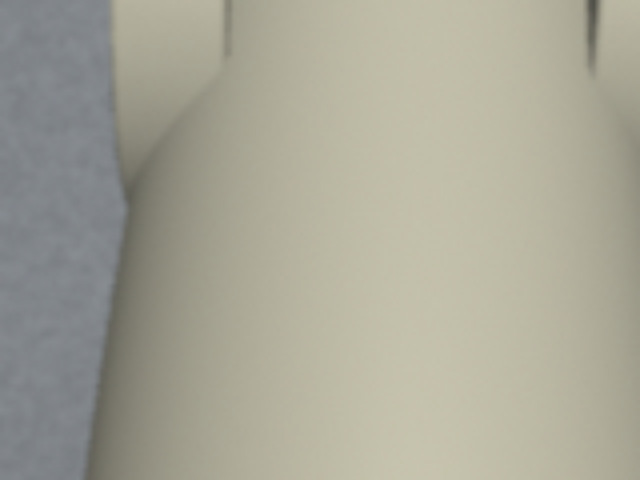

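```bash
python3 - <<'E'
from h import *
p=cv2.imread('pics/side5.png'); H,s,v=[x.astype(int) for x in cv2.split(cv2.cvtColor(p,cv2.COLOR_BGR2HSV))]
m=((H<8)|(H>172))&(s>170)
for r in range(110,310,10):
    c=np.nonzero(m[r])[0]; print(r,c.min(),c.max(),(c.min()+c.max())/2/4+280)
for z in (.02,.052,.07,.126): print(z,proj('side',np.array([.504,-.017,z])))
E
```

```text
110 229 415 360.5
120 229 417 360.75
130 228 418 360.75
140 230 415 360.625
150 230 413 360.375
160 229 411 360.0
170 228 409 359.625
180 228 409 359.625
190 225 407 359.0
200 220 407 358.375
210 219 408 358.375
220 218 411 358.625
230 225 406 358.875
240 229 406 359.375
250 232 407 359.875
260 232 406 359.75
270 230 403 359.125
280 230 401 358.875
290 232 397 358.625
300 240 388 358.5
0.02 (np.float64(358.2853814013595), np.float64(191.95684739892093))
0.052 (np.float64(359.0756834574403), np.float64(182.45109268652746))
0.07 (np.float64(359.5343623456356), np.float64(176.9341021012305))
0.126 (np.float64(361.030991021198), np.float64(158.93264939594147))
```

The side silhouette midlines run from 358.5 px (canister) to 360.7 px (lid top). A vertical axis through the target predicts 358.3 to 361.0, so the lid is centred. Lowering onto the shoulder.

drive_tool([
  [0,[0,0,-0.007],0],
  [0,[0,0,-0.005],0],
  [0,[0,0,-0.002],0],
  [0,[0,0,0],0],
])

```text
time: 10.82
ee_pos: [0.5044, -0.0167, 0.1381]
tcp_rot: [-180.0, 0.0, 81.0]
wrist_force: [0.3, 0.2, -2.7]
opening: 0.0129
```

drive_tool([
  [0,[0,0,-0.002],0],
  [0,[0,0,-0.001],0],
  [0,[0,0,0],0],
])

```text
time: 11.2
ee_pos: [0.5044, -0.0167, 0.1352]
tcp_rot: [-180.0, 0.0, 81.0]
wrist_force: [-0.1, 0.0, -3.2]
opening: 0.0128
```

drive_tool([
  [0,[0,0,-0.001],0],
  [0,[0,0,0],0],
])

```text
time: 11.45
ee_pos: [0.5046, -0.0167, 0.1345]
tcp_rot: [180.0, -0.0, 81.0]
wrist_force: [-0.7, 0.2, -1.4]
opening: 0.0133
```

drive_tool([
  [0,[0,0,-0.001],0],
  [0,[0,0,0],0],
])

```text
time: 11.7
ee_pos: [0.5047, -0.0167, 0.1345]
tcp_rot: [179.9, -0.0, 81.0]
wrist_force: [-2.7, -0.3, 7.4]
opening: 0.0132
```

Contact at TCP 0.1345, exactly the expected seating height. I'll check tilt and height by camera.

```bash
python3 -c "
from w import *
shot('w6')
p,d=eyes.camera('side'); cv2.imwrite('pics/side6.png',cv2.resize(p[130:250,280:440,::-1],(640,480)))
"; python3 m3.py w6 2>&1| grep -A3 'lid top'
```

```text
t 11.7 tcp [ 0.5047 -0.0167  0.1345] rot [ 1.7993e+02 -1.0000e-02  8.1030e+01] q [ -1.9  -1.9 -10.1  81.7  -0.   97.1] F [-2.66 -0.34  7.38] op 0.0132
```

View pics/side6.png

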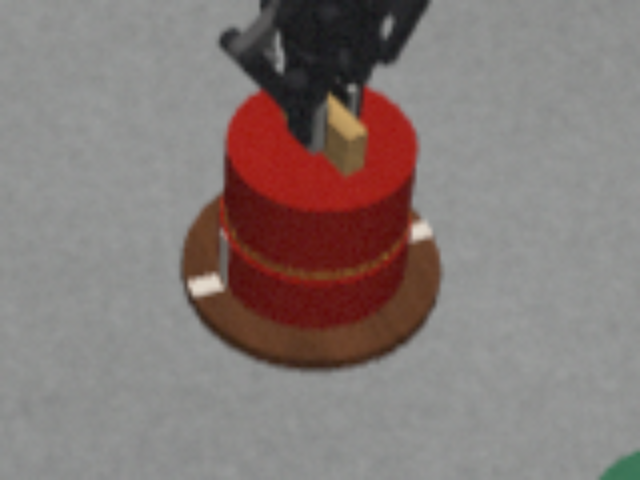

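View pics/w6.png

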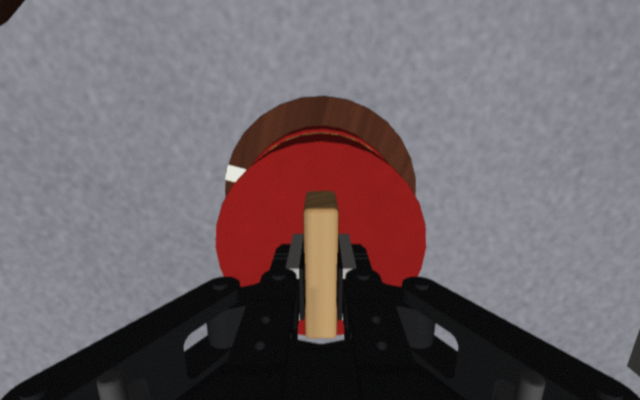

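```bash
cat > lid.py <<'E'
from w import *
import sys
f=np.load(f'pics/{sys.argv[1]}.npz'); p,d,M=f['p'],f['d'],f['M']; W=wcloud(d,M); H,s,v=hsv(p)
T=M@np.linalg.inv(eyes.camera_params('wrist')['mount']); X=(W-T[:3,3])@T[:3,:3]
red=((H<8)|(H>172))&(s>150)
m=red&(abs(W[...,2]-.108)<.008)&(np.hypot(W[...,0]-.504,W[...,1]+.017)<.06)
A=np.c_[X[m][:,:2],np.ones(m.sum())]; pl=np.linalg.lstsq(A,X[m][:,2],rcond=None)[0]
print('lid top slopes deg (tool)',np.degrees(np.arctan(pl[:2])),'height at axis',T[2,3]-pl[2])
ys,xs=np.nonzero(m); ct=cv2.convexHull(np.c_[xs,ys].astype(np.int32))[:,0]; ct=ct[ct[:,1]<(275 if len(sys.argv)<3 else 400)]
print('lid circle world',fitc(wplane(ct,T[2,3]-pl[2],M)))
b=big((H>9)&(H<28)&(s>50)&(v>110)&(abs(W[...,2]-.138)<.005)); print('bar',np.median(W[b][:,2]),rect(b,np.median(W[b][:,2]),M))
E
python3 lid.py w6
```

```text
lid top slopes deg (tool) [0.19432919 0.1212073 ] height at axis 0.10803340259175787
lid circle world [ 0.5046 -0.0161  0.0521]
bar 0.13791740809182074 (array([ 0.5049, -0.0146]), array([504.6, -16.5]), array([59.3, 13.4]), np.float32(81.00895), (np.float64(320.6512189234854), np.float64(271.4503982621289)))
```

Seated: lid top at 0.108 (= 0.052 + 0.056), tilt 0.2°, bar at 81.0°, which is 75° off the marks. Now I'll ease the pressure slightly and twist +75°.

drive_tool([
  [0,[0,0,0.0007],0],
  [0,[0,0,0],3],
  [0,[0,0,0],6],
  [0,[0,0,0],7],
  [0,[0,0,0],7],
  [0,[0,0,0],7],
  [0,[0,0,0],0],
])

```text
time: 12.68
ee_pos: [0.5048, -0.0167, 0.1345]
tcp_rot: [179.9, 0.0, 111.0]
wrist_force: [0.8, -0.2, 6.0]
opening: 0.0132
```

```bash
python3 -c "
from w import *
s=monitor.get_obs(); print(s['q'].round(1),s['wrist_force'],s['torque'])"
```

```text
[ -1.9  -1.9 -10.1  81.8  -0.   67.1] [ 0.75487705 -0.23222462  6.04725209] [0.03764932 0.12263021 0.1359235 ]
```

Free so far. I'll continue the remaining 45°.

drive_tool([
  [0,[0,0,0],7],
  [0,[0,0,0],7],
  [0,[0,0,0],7],
  [0,[0,0,0],7],
  [0,[0,0,0],7],
  [0,[0,0,0],6],
  [0,[0,0,0],4.2],
  [0,[0,0,0],0],
  [0,[0,0,0],0],
])

```text
time: 13.8
ee_pos: [0.5048, -0.0167, 0.1345]
tcp_rot: [180.0, 0.1, 156.0]
wrist_force: [-0.5, -0.1, 5.7]
opening: 0.0129
```

```bash
python3 -c "
from w import *
shot('w7'); print(monitor.get_obs()['torque'])"; python3 lid.py w7
```

```text
t 13.8 tcp [ 0.5048 -0.0167  0.1345] rot [1.7998e+02 6.0000e-02 1.5602e+02] q [ -1.9  -1.9 -10.1  81.8  -0.   22.1] F [-0.45 -0.07  5.7 ] op 0.0129
[-0.00558206  0.09616464  0.23856975]
lid top slopes deg (tool) [0.0782219  0.08823247] height at axis 0.10798427556704558
lid circle world [ 0.5035 -0.0168  0.0521]
bar 0.13786131935898682 (array([ 0.5022, -0.0161]), array([504., -17.]), array([13.4, 59.3]), np.float32(156.16582), (np.float64(320.52403846153845), np.float64(271.21009615384617)))
```

View pics/w7.png

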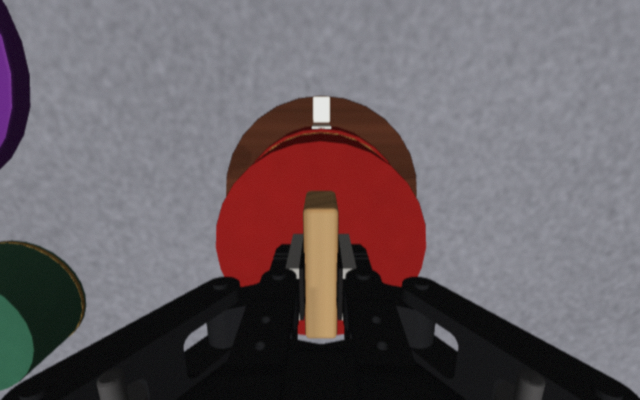

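The bar at column 320 is in line with the white mark at (321,112), angle 156.2°, and the lid height is unchanged. Release and retreat.

drive_tool([
  [0,[0,0,0.0006],0],
  [0.3,[0,0,0],0],
  [0.6,[0,0,0],0],
  [1,[0,0,0],0],
  [1,[0,0,0],0],
  [1,[0,0,0],0],
  [1,[0,0,0],0],
])

```text
time: 14.72
ee_pos: [0.5045, -0.0167, 0.1346]
tcp_rot: [180.0, 0.0, 156.2]
wrist_force: [-0.1, 0.2, 0.3]
opening: 0.0856
```

drive_tool([
  [1,[0,0,0.005],0],
  [1,[0,0,0.015],0],
  [1,[0,0,0.03],0],
  [1,[0,0,0.03],0],
  [1,[0,0,0.03],0],
  [1,[0,0,0.02],0],
  [1,[0,0,0],0],
  [1,[0,0,0],0],
])

```text
time: 15.72
ee_pos: [0.5044, -0.0167, 0.2641]
tcp_rot: [-180.0, -0.0, 156.2]
wrist_force: [0.2, 0.7, -0.3]
opening: 0.0853
```

```bash
python3 -c "
from w import *
shot('w8')
p,d=eyes.camera('side'); cv2.imwrite('pics/side8.png',p[:,:,::-1])
"; python3 lid.py w8 full; python3 - <<'E'
from w import *
f=np.load('pics/w8.npz'); p,d,M=f['p'],f['d'],f['M']; W=wcloud(d,M); H,s,v=hsv(p)
r=np.hypot(W[...,0]-.504,W[...,1]+.017); m=(s<60)&(v>170)&(r>.05)&(r<.08)&(abs(W[...,2]-.012)<.012)
k,l,st,ce=cv2.connectedComponentsWithStats(m.astype(np.uint8))
for i in range(1,k):
    if st[i,4]>15: q=W[l==i].mean(0); print('mark',ce[i],q, np.degrees(np.arctan2(q[1]+.017,q[0]-.504))%180)
E
```

```text
t 15.725 tcp [ 0.5044 -0.0167  0.2641] rot [-1.7999e+02 -2.0000e-02  1.5623e+02] q [-1.9 -1.   5.2 96.2 -0.  21.9] F [ 0.21  0.67 -0.28] op 0.0853
lid top slopes deg (tool) [0.02371359 0.03950784] height at axis 0.10799025091464662
lid circle world [ 0.5035 -0.017   0.0522]
bar 0.13788620697445175 (array([ 0.5028, -0.0166]), array([503.9, -16.7]), array([12.9, 59. ]), np.float32(155.85837), (np.float64(320.7414675767918), np.float64(193.01450511945393)))
mark [321.5 109. ] [0.44387243 0.01026595 0.01303542] 155.60720909969464
```

View pics/w8.png

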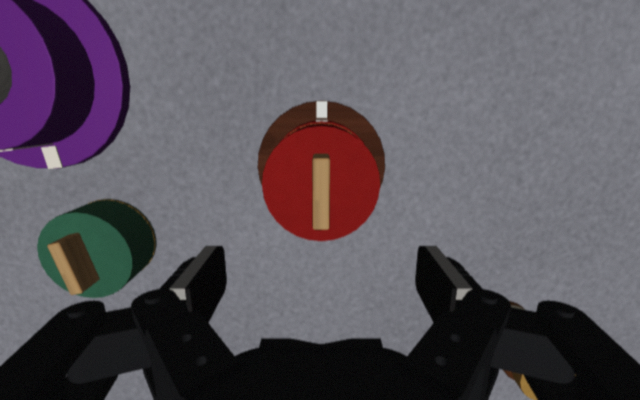

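View pics/side8.png

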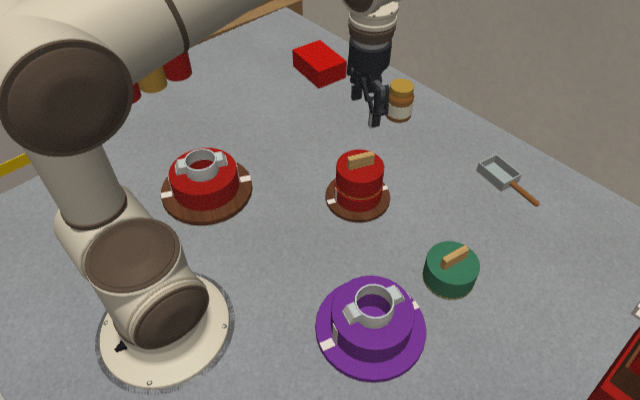

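The lid is seated level with its top at 0.108. The bar is at 155.9° against the mark at 155.6–156.2°, the gripper is clear, and the green lid hasn't moved. Handing in.

```bash
python3 -c "
from workcell import job,monitor
print(job.job_done(), monitor.get_obs()['time'])"
```

```text
the job is handed in; nothing more can be done
the job is handed in; nothing more can be done
```

The red canister is closed and the job is handed in; the arm was last clear at 15.7 s on the robot's clock. I lowered the red lid over the tin and neck with its bar 75° off the white marks. It went all the way down, then I twisted it +75° into line, let go and backed off.

- **Last checks:** after release the lid top stood at 0.108 m, which is fully on the shoulder, with tilt under 0.1°. The bar was at 155.9° and the mark at about 156°. The lid centre was within about 1 mm of the canister axis. The green lid still stood in its place. The highest force I read was about 7 N, on contact.
- **Disagreements:** my first side-view estimates of positions were up to 8 mm off the top view, and single oblique wrist views were off by about 2 mm. I used the average of two mirrored wrist views, which matched the top view to about 1 mm. The lid hung about 2° tilted in the grip and levelled once it was seated.
- **Not seen:** the tin is hidden under the closed lid, so I did not see it after closing. The lid going fully down and turning freely suggests it is still standing.

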